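# Seat a window cell in the light tester and open the shutter

## Task

Check the window cell in the light tester: pick the cell off the blue pad by its two black sides, without gripping its clear faces, and, keeping it upright, lower it (do not drop it) fully home into the tester's square holder so that the clear faces look at the lamp and the receiver. Then, with the cell in place, slide the red-tabbed shutter fully open, let go, and leave everything else on the bench where it is.

Things in the scene. Friction and masses are not known exactly. Their poses are not given: they have to be found in the camera images.
- tester: Light tester, fixed: aluminium base 100 (x) x 210 (y) x 8 mm, origin under its centre. Light path along its y axis, 44 mm above the bench. Blue lamp housing (46x40x58 mm, top 66 mm above the bench) at y = +78 mm, with a snout to y = +48; like it, the grey receiver housing at y = -78, with a snout to y = -34. In the middle the dark steel holder block, 56x56 mm, top 30 mm above the bench.
- seat (a point): Centre of the floor of the holder's hole, 12 mm above the bench; axes as the tester's. The hole is square, 28 x 28 mm, 18 mm deep, chamfered at the mouth, its sides parallel to the tester's x and y. The cell fits in it also a quarter turn wrong.
- glass: Window cell: upright loose block 26x26 mm, 66 mm tall, about 0.09 kg. Origin at its centre, 33 mm above its foot; z along its height. Faces toward its own +x and -x are clear (ends of a clear core 16 mm thick); faces toward +y and -y are black plates, 24 mm wide, 5 mm thick, for gripping; from above they show as two black strips along its x. Same after a half turn.
- cell_foot (a point): Centre of the cell's underside, on its axis.
- pad: Blue cloth-covered pad 90 x 90 x 3 mm, fixed on the bench, where the cell stands at the start. Origin at the centre of its underside.
- shutter (a joint): Travel of the shutter, a steel blade between lamp snout and holder (42 mm from the seat toward the lamp): 0 = shut, 0.030 m = fully open at its stop. It opens toward the tester's -x (the robot's side) and stays where it is left, with about 1.5 N of friction. It starts shut or up to 6 mm open.
- shutter_tab (a point): Centre of the red tab standing up at the near end of the shutter blade: 14 mm (tester's x) by 12 mm (y), 32 mm tall, top 90 mm above the bench, 16 mm above this point. It moves with the shutter; axes as the tester's. With the shutter shut it is at x = -42 mm, y = +42 mm in the tester's frame.
- tweezers: Steel tweezers, 127 mm long (along its y), 16 mm wide, 10 mm high, loose on the bench between pad and tester. Bystander. Origin under its centre.
- screw_cup: Round metal cup of screws, 73 mm across, 24 mm high, loose. Bystander. Origin under its centre.
- electrode_1: Copper electrode, 18 mm across, 50 mm tall, standing loose behind the pad. Bystander. Origin under its centre.
Not all that is in view belongs to the job. What is shaped like the part that bears glass but green is not meant.

How it is judged (in metres and radians):
On the way, in this order (a step that is already met when the one before it is completed fails the run):
1. the cell is fully down in the holder, upright, its clear faces across the light path (toward lamp and receiver), with the shutter still less than 15 mm open (horizontal distance between cell_foot and seat below 0.003 m and height (world z) of cell_foot below 0.015 m and angle between the x axis of glass and the y axis of tester, either way round below 0.15 rad and angle between glass's own z axis and vertical below 0.08 rad and value of joint shutter below 0.015 m), for 0.2 s.
2. the shutter is fully open (value of joint shutter above 0.026 m), for 0.2 s.
At the end, for the whole second after the job is handed in: The cell stands at rest in the holder: foot within 3 mm of the seat's centre sideways and within 3 mm of its floor, upright within 0.08 rad, clear faces square to the light path within 0.15 rad (either way round); the shutter is open more than 26 mm (horizontal distance between cell_foot and seat below 0.003 m and height (world z) of cell_foot below 0.015 m and angle between the x axis of glass and the y axis of tester, either way round below 0.15 rad and angle between glass's own z axis and vertical below 0.08 rad and value of joint shutter above 0.026 m and linear speed of glass below 0.02 m/s); the robot touches nothing.
It fails at once if the fingers press on the cell's clear core or clear faces (more than 1 N) (contact force between the fingers and glass above 1 N).
It fails at once if the cell is tipped by more than 0.5 rad (angle between glass's own z axis and vertical above 0.5 rad).
It fails at once if the cell is dropped into the holder (faster than 0.35 m/s near the seat) (distance between cell_foot and seat below 0.035 m and linear speed of glass above 0.35 m/s).
It fails at once if a bystander (tweezers, screw cup, electrode) is moved more than 30 mm (distance of any of tweezers, screw_cup, electrode_1 from where it was at the start of the episode above 0.03 m).
It also fails if it takes over 54 s, if anything falls off the work surface, if the arm or the gripper's body presses on something with over 40 N, if the wrist force passes 120 N, or if a joint passes its speed limit or range.

## Robot

A 6-joint arm with a two-finger parallel gripper is mounted at the origin on a cart in front of the work surface, level with it; the furniture and walls round the work are solid. World frame = base frame: x ahead of the robot, y to its left, z up, the work surface at z = 0. Lengths are in mm, angles in rad, forces in N, time in s.
With the tool pointing down it reaches from about 275 to 1000 mm from the base axis. Payload 8.4 kg.
Tool frame: the origin (TCP) lies at the very end of the fingers, on their centre line; the grasp point (between the pads) lies 19 mm behind it (r.tcp_to_grasp is the distance from the TCP to the grasp point, in mm); z points along the fingers, y is the line along which they close (so a half turn about z gives the same grasp; the last joint's range is limited). The gripper opens to 85 mm and grips with 20 to 120 N. Pads are 22 mm wide; open, the fingers measure 114 mm over their backs; the gripper's body (76 mm by 85 mm) begins 54 mm behind the grasp point. The pads swing forward as they close: fully open they stand 13 mm farther back than shut.
Start: joints at [-1.165, 0.353, 1.633, -0, 1.155, -0.002], TCP at [247.868, -573.75, 231.281] pointing down, gripper open.
Joint ranges: [-2.63, 2.63], [-0.92, 2.1], [0.06, 2.66], [-1.3, 4.44], [0, 2.69], [-3.02, 3.02]. Speed limits (rad/s): [2.22, 2.22, 2.79, 3.14, 3.14, 3.14].

## Interface

Orientations are given as [roll, pitch, yaw] about the fixed x, y, z axes, in that order (R = Rz(yaw) Ry(pitch) Rx(roll)).
In Python, from rig import r gives the robot as it stands. The module is installed in compiled form; this text tells all that it offers.
- The arm moves only by the tool play_rows, never from a script. Its argument "rows" is a list of rows, each an object with "dp": the shift along the tool's x, y, z in units of 40 mm (1.0 is 40 mm), a list of three; "turn": the turn, a rotation vector about the tool's x, y, z in units of 6 degrees (1.0 is 6 degrees), a list of three; "fingers": the closure, from 0 (fully open) to 1 (shut). In form: [{"dp": [tx, ty, tz], "turn": [wx, wy, wz], "fingers": fingers}, ...]. A call has 1 to 5 rows; each row shifts and turns the commanded pose from where the row before left it, along the tool's axes as they then stand; what a row does not reach is not made up. A row lasts 1/12 s, in which the tool goes at most 41.7 mm and 7.16 degrees, less where a joint would pass 70% of its speed; a pose out of reach is approached as far as the arm can. A call is refused whole if a number of a shift passes 1 or a number of a turn 1, either way. A call with a gripper value outside its range is refused whole. The fingers move at their own pace and stop on an object; "force" is the grip in N (left out, the last holds). Time passes only in rows, so rows that do not move let the fingers close. It gives the time, the measured TCP pose, the force, the opening and the grip force at its end, in the units of the state.
- r.sense(): the state, without advancing time (a new reading comes with each control period).
- r.grab_frame(name): name is "side" or "top"; returns a dict with "pixels" (420x560x3 uint8, red, green, blue), "fx", "fy", "cx", "cy" (pixels), "pose" (4x4, takes a point from camera to world coordinates). Camera axes: x right, y down, z forward; pixel columns grow to the right and rows downward; lengths in mm; the calibration is good to about 2 mm. A picture is of the moment at which its call begins. There is no depth.
- r.sign_off(): hands the job in; it is judged then, once.
The state is a dict: "clock": time; "qpos": joint angles; "qvel": joint speeds; "joint_efforts": joint torques, N m; "eef_pos": TCP position; "tcp_rot": TCP orientation; "contact_force": force on the tool from outside, world axes, zero at the start; "wrist_torque": the same for the moment, N m; "opening": opening from 0.0 (shut) to 1.0 (fully open); "grasp_force": force on a finger pad.
Only numpy, scipy, OpenCV 4.12 (cv2) and the standard library are available. Lean on these libraries where they do the work, as an engineer would, in place of code of your own. Each camera call takes 0.05 s, during which the arm holds its last target. There are 200 camera calls.

## Working session

There is one attempt and no reset: what is moved stays moved. The work goes in short steps, Python scripts to look and compute and a tool call to move; the robot and the scene stay as the last step left them, time stands still between calls to the robot, and variables do not carry over. Pictures are saved under pics/ and viewed, at most 10 in all, crops included, and the job is handed in when it is done.

Besides the shell and the picture viewer there is one more tool, called after "Call:" in YAML: its name, and indented under it one key for each argument. play_rows: Moves the arm, as the interface text tells. Its arguments: {"type":"object","properties":{"rows":{"type":"array"},"force":{"type":"number"}},"required":["rows"]}

```bash
mkdir -p pics; cat > h.py <<'E'
import numpy as np, cv2
from rig import r
def grab(n,f):
    g=r.grab_frame(n); cv2.imwrite(f,g["pixels"][:,:,::-1]); np.savez('cam_'+n,pose=g["pose"],k=[g["fx"],g["fy"],g["cx"],g["cy"]],px=g["pixels"]); return g
def unproj(n,u,v,z):
    d=np.load('cam_'+n+'.npz'); fx,fy,cx,cy=d['k']; P=d['pose']
    ray=P[:3,:3]@np.array([(u-cx)/fx,(v-cy)/fy,1]); o=P[:3,3]
    return o+ray*(z-o[2])/ray[2]
def proj(n,p):
    d=np.load('cam_'+n+'.npz'); fx,fy,cx,cy=d['k']; P=d['pose']
    q=P[:3,:3].T@(np.array(p,float)-P[:3,3]); return np.array([fx*q[0]/q[2]+cx,fy*q[1]/q[2]+cy])
E
python3 - <<'E'
from h import *
for n in("top","side"):
    g=grab(n,f"pics/{n}0.png"); print(n,g["fx"],g["cx"],g["cy"],np.round(g["pose"],3).tolist())
print(r.sense(), r.tcp_to_grasp)
E
```

```text
top 379.3095187282443 281.67456817536356 209.07436863738405 [[0.025, -0.998, 0.062, 483.492], [-1.0, -0.024, 0.018, -12.882], [-0.017, -0.063, -0.998, 1053.058], [0.0, 0.0, 0.0, 1.0]]
side 425.523070616926 283.451902336065 215.4066464988141 [[0.842, 0.322, -0.433, 984.261], [0.54, -0.516, 0.666, -670.25], [-0.008, -0.794, -0.608, 680.444], [0.0, 0.0, 0.0, 1.0]]
{'clock': 0.1, 'qpos': array([-1.16541654e+00,  3.53571736e-01,  1.63409367e+00,  2.63740591e-05,
        1.15522220e+00, -2.41391096e-03]), 'qvel': array([-1.59230305e-03, -2.70442209e-03, -1.71651967e-03, -2.53873998e-04,
        1.81491561e-04, -3.82097514e-05]), 'joint_efforts': array([ 1.52341570e-03, -6.06355977e+01, -3.42821431e+01,  1.30884482e-04,
        3.99262353e-03,  7.81842857e-06]), 'eef_pos': array([ 247.68582132, -573.33100585,  230.62672619]), 'tcp_rot': array([-3.14029777e+00, -2.72412337e-05,  4.07783013e-01]), 'contact_force': array([0.87739898, 0.2722292 , 0.0540513 ]), 'wrist_torque': array([-0.01920904, -0.03186237,  0.012161  ]), 'grasp_force': 0.0, 'opening': 0.9999476055858884} 18.700000000000003
```

View pics/top0.png

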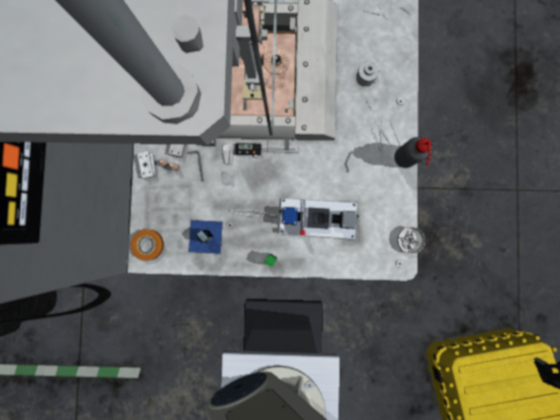

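View pics/side0.png

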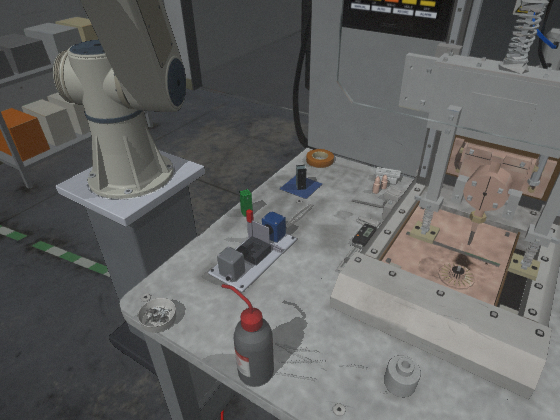

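The top view shows the tester at about (318,218), with the blue lamp at (290,215) and the red tab at (303,231). The blue pad and cell are at (205,236), the tweezers at (250,212) and the electrode(s) near (168,165). Candidates for the cell are the dark block on the blue pad at top (205,236) / side (301,177), and the green block at top (270,260) / side (246,202). I choose the one on the pad, because the green one is the decoy. Next is the close crop.

```bash
python3 - <<'E'
from h import *
t=np.load('cam_top.npz')['px'][:,:,::-1]; s=np.load('cam_side.npz')['px'][:,:,::-1]
a=cv2.resize(t[212:262,180:230],(390,390),interpolation=cv2.INTER_CUBIC)
b=cv2.resize(s[150:205,275:330],(390,390),interpolation=cv2.INTER_CUBIC)
cv2.imwrite('pics/c1.png',np.hstack([a,b]))
c=cv2.resize(t[190:250,225:365],(798,342),interpolation=cv2.INTER_CUBIC)
cv2.imwrite('pics/c2.png',c)
E
```

```text
(no output)
```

View pics/c1.png

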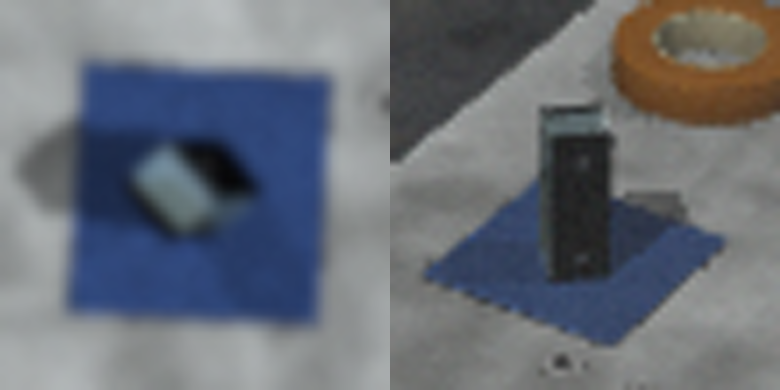

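View pics/c2.png

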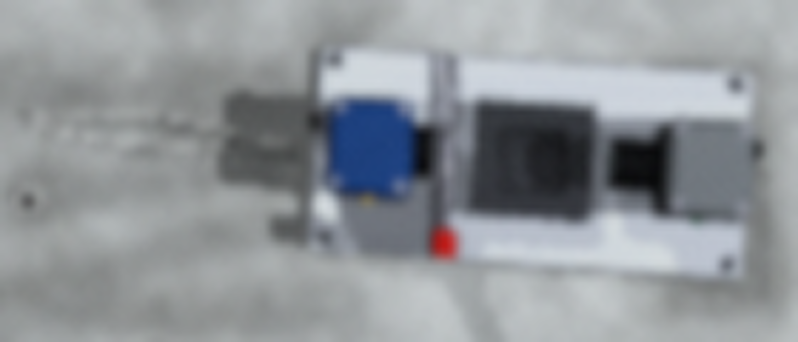

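Crop 1 shows the cell's light core strip running from upper left to lower right, with centre at crop (172,190), flanked by black strips, so this is the right part. Crop 2 shows the tester turned by only a few degrees. The base corners are near crop (316,47), (755,72), (745,277) and (308,252), the block centre is at (533,160) and the tab is at (443,243).

```bash
cat > fit.py <<'E'
from h import *
from scipy.optimize import least_squares
def fr(x,y,yaw):
    c,s=np.cos(yaw),np.sin(yaw); return lambda p: np.array([x+c*p[0]-s*p[1], y+s*p[0]+c*p[1], p[2]])
def fit(obs,x0):
    # obs: (cam, local pt, px)
    f=lambda q: np.concatenate([proj(n,fr(*q)(p))-u for n,p,u in obs])
    s=least_squares(lambda q:f([q[0],q[1],q[2]]),x0,x_scale=[1,1,.01],loss='soft_l1'); return s.x,s.fun.reshape(-1,2)
E
python3 - <<'E'
from fit import *
T=lambda x,y:np.array([225+x/5.7-.41,190+y/5.7-.41])
G=lambda x,y:np.array([180+x/7.8-.44,212+y/7.8-.44])
S=lambda x,y:np.array([275+(x-390)/7.09-.43,150+y/7.09-.43])
print('block',unproj('top',*T(533,160),30),'cell',unproj('top',*G(172,190),69))
obs=[('top',(50,105,8),T(316,47)),('top',(50,-105,8),T(755,72)),('top',(-50,-105,8),T(745,277)),('top',(-50,105,8),T(308,252)),
('top',(0,0,30),T(533,160)),('top',(0,78,66),T(372,148)),('top',(0,-78,66),T(709,167))]
q,e=fit(obs,[480,-100,0]);print('tester',np.round(q,3));print(np.round(e,1).tolist())
tab=unproj('top',*T(443,243),88);F=fr(*q);
print('tab',tab,'shut',F((-42,42,88)))
g=unproj('top',*G(172,190),69);a=unproj('top',*G(148,165),69);b=unproj('top',*G(198,215),69)
d=b-a;yaw=np.arctan2(d[1],d[0]);print(g,np.degrees(yaw),np.linalg.norm(d))
np.save('est.npy',[q,[g[0],g[1],yaw]])
# overlays
t=np.load('cam_top.npz')['px'][:,:,::-1];s=np.load('cam_side.npz')['px'][:,:,::-1]
def over(n,img,u0,v0,w,h,k,polys):
    im=cv2.resize(img[v0:v0+h,u0:u0+w],None,fx=k,fy=k,interpolation=cv2.INTER_CUBIC)
    for P,c in polys:
        pts=np.array([(proj(n,p)-[u0,v0]+.5)*k for p in P]); cv2.polylines(im,[np.round(pts).astype(int)],True,c,1)
    return im
Gf=fr(g[0],g[1],yaw)
sq=lambda f,x,y,z,cx=0,cy=0:[f((cx+i*x,cy+j*y,z)) for i,j in((1,1),(1,-1),(-1,-1),(-1,1))]
gp=[(sq(Gf,13,8,69),(0,255,0)),(sq(Gf,12,13,69),(0,0,255)),(sq(Gf,13,13,3),(0,255,255))]
tp=[(sq(F,50,105,8),(0,255,0)),(sq(F,28,28,30),(0,0,255)),(sq(F,23,20,66,0,78),(0,255,255)),(sq(F,14,14,30),(0,255,0)),(sq(F,7,6,90,-42,42),(255,0,255)),(sq(F,23,20,66,0,-78),(0,255,255))]
A=np.hstack([over('top',t,180,212,50,50,8,gp),over('side',s,275,150,50,50,8,gp)])
B=np.hstack([over('top',t,265,190,100,50,4,tp),over('side',s,205,205,100,50,4,tp)])
B2=over('side',s,200,200,100,90,4,tp)
cv2.imwrite('pics/o1.png',np.vstack([A,B])) 
E
```

```text
block [526.60981594 -92.9894564   30.        ] cell [470.19293003 211.20152825  69.        ]
tester [ 5.26571e+02 -9.34600e+01 -3.20000e-02]
[[0.6, 0.0], [-0.4, -0.2], [-0.2, 0.2], [-0.1, 0.2], [0.2, 0.0], [-0.4, -0.1], [0.5, -0.1]]
tab [486.22952455 -49.1499121   88.        ] shut [485.92227897 -50.15106061  88.        ]
[470.19293003 211.20152825  69.        ] -133.01707160280242 23.71596948537252
```

View pics/o1.png

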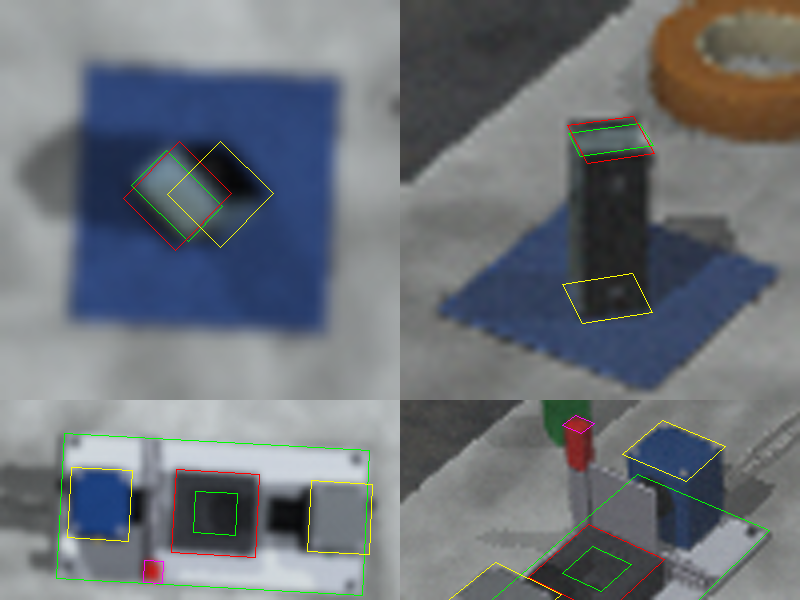

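The overlay fits the tester within about a pixel. The cell's yaw looks a few degrees off: in the side view the clear sliver spans x=569–580, against 563–582 predicted. I'll refine the cell pose once with a photometric fit on both views.

```bash
cat > pf.py <<'E'
from fit import *
from scipy.optimize import minimize
def faces(F,z0=3):
    z1=z0+66
    q=lambda a,b:[F((*a,z0)),F((*b,z0)),F((*b,z1)),F((*a,z1))]
    top=lambda y0,y1,x:[F((x,y0,z1)),F((x,y1,z1)),F((-x,y1,z1)),F((-x,y0,z1))]
    L=[]
    for s in(1,-1):
        L.append((q((s*13,-8),(s*13,8)),F((s*13,0,36))-F((0,0,36)),10+s))
        for t in(1,-1): L.append((q((s*12,t*8),(s*12,t*13)),F((s*13,0,36))-F((0,0,36)),20+s))
        L.append((q((-12,s*13),(12,s*13)),F((0,s*13,36))-F((0,0,36)),30+s))
    up=np.array([0,0,1.])
    L+= [(top(-8,8,13),up,40),(top(8,13,12),up,41),(top(-13,-8,12),up,41)]
    return L
def cost(q,views,K=6,z0=3):
    F=fr(*q);tot=0
    for n,img,(u0,v0,w,h),bg in views:
        cam=np.load('cam_'+n+'.npz')['pose'][:3,3]
        lab=bg.copy()
        for P,nv,c in faces(F,z0):
            if nv@(cam-np.mean(P,0))>0:
                pts=np.array([((proj(n,p)-[u0,v0]+.5)*K-.5)*16 for p in P])
                cv2.fillConvexPoly(lab,np.round(pts).astype(np.int32),int(c),shift=4)
        ids=np.unique(lab); 
        A=np.stack([cv2.resize((lab==i).astype(np.float32),(w,h),interpolation=cv2.INTER_AREA).ravel() for i in ids],1)
        Y=img[v0:v0+h,u0:u0+w].reshape(-1,3).astype(float)
        X,*_=np.linalg.lstsq(A,Y,rcond=None); tot+=((A@X-Y)**2).sum()
    return tot
E
python3 - <<'E'
from pf import *
K=6
q0=np.load('est.npy')[1]
def view(n,win):
    u0,v0,w,h=win; px=np.load('cam_'+n+'.npz')['px'];img=cv2.GaussianBlur(px,(0,0),.01) if 0 else px
    R=img[v0:v0+h,u0:u0+w].astype(int)
    bg=np.zeros((h*K,w*K),np.uint8)
    hull=None
    m=((R[...,2]-R[...,0])>35).astype(np.uint8)
    c=cv2.convexHull(np.argwhere(m)[:,::-1].astype(np.int32)); cv2.fillConvexPoly(bg,((c+.5)*K).astype(np.int32),1)
    return n,img,win,bg
V=[view('top',(192,226,24,20)),view('side',(290,160,24,34))]
best=[]
for dy in np.radians([-12,-8,-4,0,4,8]):
    s=minimize(lambda p:cost([p[0],p[1],p[2]/30],V),[q0[0],q0[1],(q0[2]+dy)*30],method='Nelder-Mead',options=dict(initial_simplex=np.array([q0[0],q0[1],(q0[2]+dy)*30])+np.array([[0,0,0],[3,0,0],[0,3,0],[0,0,2]])))
    best.append((s.fun,s.x[0],s.x[1],np.degrees(s.x[2]/30)))
for b in sorted(best): print(np.round(b,2))
b=min(best)
for v in V:
    s=minimize(lambda p:cost([p[0],p[1],p[2]/30],[v]),[b[1],b[2],np.radians(b[3])*30],method='Nelder-Mead');print(v[0],s.fun,s.x[:2],np.degrees(s.x[2]/30))
np.save('cell.npy',b[1:])
E
```

```text
[ 1.16014983e+06  4.70580000e+02  2.10790000e+02 -1.38160000e+02]
[ 1.16112688e+06  4.70600000e+02  2.10710000e+02 -1.38130000e+02]
[ 1.16159837e+06  4.70670000e+02  2.10830000e+02 -1.38750000e+02]
[ 1.16196508e+06  4.70700000e+02  2.10770000e+02 -1.38800000e+02]
[ 1.16199446e+06  4.70730000e+02  2.10750000e+02 -1.38750000e+02]
[ 1.16253552e+06  4.70640000e+02  2.10990000e+02 -1.39000000e+02]
top 195169.39802497556 [470.56989924 210.79155447] -138.12411814025532
side 964149.8363201391 [470.64203652 210.93141903] -138.82325459636536
```

Both views agree on the cell: about (470.6, 210.8), yaw about -138.3° (equivalent to 41.7°). First I turn the tool to that yaw and check the sign.

Call:
play_rows:
  rows:
    - {"dp":[0,0,0],"turn":[0,0,-1],"fingers":0}
    - {"dp":[0,0,0],"turn":[0,0,-1],"fingers":0}
    - {"dp":[0,0,0],"turn":[0,0,-1],"fingers":0}
    - {"dp":[0,0,0],"turn":[0,0,-0.05],"fingers":0}
    - {"dp":[0.4,-0.25,0],"turn":[0,0,0],"fingers":0}
  force: 40

```text
clock: 0.52
eef_pos: [252.7, -557.5, 231.0]
tcp_rot: [3.141, 0.001, 0.724]
contact_force: [0.2, 1.9, 0.8]
opening: 1.0
grasp_force: 0.0
```

Call:
play_rows:
  rows:
    - {"dp":[0.84,-0.535,0],"turn":[0,0,0],"fingers":0}
    - {"dp":[0.84,-0.535,0],"turn":[0,0,0],"fingers":0}
    - {"dp":[0.84,-0.535,0],"turn":[0,0,0],"fingers":0}
    - {"dp":[0.84,-0.535,0],"turn":[0,0,0],"fingers":0}
    - {"dp":[0.84,-0.535,0],"turn":[0,0,0],"fingers":0}

```text
clock: 0.93
eef_pos: [307.5, -362.2, 231.1]
tcp_rot: [-3.141, -0.0, 0.723]
contact_force: [0.9, 0.3, 0.1]
opening: 0.997
grasp_force: 0.0
```

Call:
play_rows:
  rows:
    - {"dp":[0.84,-0.535,0],"turn":[0,0,0],"fingers":0}
    - {"dp":[0.84,-0.535,0],"turn":[0,0,0],"fingers":0}
    - {"dp":[0.84,-0.535,0],"turn":[0,0,0],"fingers":0}
    - {"dp":[0.84,-0.535,0],"turn":[0,0,0],"fingers":0}
    - {"dp":[0.84,-0.535,0],"turn":[0,0,0],"fingers":0}

```text
clock: 1.35
eef_pos: [361.8, -170.6, 231.4]
tcp_rot: [3.141, -0.0, 0.723]
contact_force: [1.6, -0.1, 0.4]
opening: 1.001
grasp_force: 0.0
```

Call:
play_rows:
  rows:
    - {"dp":[0.84,-0.535,0],"turn":[0,0,0],"fingers":0}
    - {"dp":[0.84,-0.535,0],"turn":[0,0,0],"fingers":0}
    - {"dp":[0.84,-0.535,0],"turn":[0,0,0],"fingers":0}
    - {"dp":[0.84,-0.535,0],"turn":[0,0,0],"fingers":0}
    - {"dp":[0.84,-0.535,0],"turn":[0,0,0],"fingers":0}

```text
clock: 1.77
eef_pos: [416.3, 21.3, 231.4]
tcp_rot: [3.141, -0.0, 0.724]
contact_force: [0.7, -0.3, 0.5]
opening: 0.997
grasp_force: 0.0
```

Call:
play_rows:
  rows:
    - {"dp":[0.84,-0.535,0],"turn":[0,0,0],"fingers":0}
    - {"dp":[0.84,-0.535,0],"turn":[0,0,0],"fingers":0}
    - {"dp":[0.84,-0.535,0],"turn":[0,0,0],"fingers":0}
    - {"dp":[0.84,-0.535,0],"turn":[0,0,0],"fingers":0}
    - {"dp":[0,0,0.5],"turn":[0,0,0],"fingers":0}

```text
clock: 2.18
eef_pos: [463.8, 179.2, 214.2]
tcp_rot: [3.14, -0.009, 0.727]
contact_force: [0.6, -0.8, 0.2]
opening: 1.002
grasp_force: 0.0
```

Call:
play_rows:
  rows:
    - {"dp":[0.65,-0.48,0.5],"turn":[0,0,0],"fingers":0}
    - {"dp":[0,0,0.8],"turn":[0,0,0],"fingers":0}
    - {"dp":[0,0,0.8],"turn":[0,0,0],"fingers":0}
    - {"dp":[0,0,0],"turn":[0,0,0],"fingers":0}
    - {"dp":[0,0,0],"turn":[0,0,0],"fingers":0}

```text
clock: 2.6
eef_pos: [465.1, 203.6, 126.3]
tcp_rot: [-3.14, 0.004, 0.725]
contact_force: [0.2, 0.1, 0.0]
opening: 0.999
grasp_force: 0.0
```

```bash
cat > d.py <<'E'
import sys
from h import *
from scipy.spatial.transform import Rotation as Ro
t=list(map(float,sys.argv[1:4])); s=r.sense(); R=Ro.from_euler('xyz',s['tcp_rot'])
print(np.round(s['eef_pos'],1),np.round(s['tcp_rot'],4),'dp',np.round(R.inv().apply(np.array(t)-s['eef_pos'])/40,3))
if len(sys.argv)>4: print('turn',np.round(np.degrees((R.inv()*Ro.from_euler('xyz',[np.pi,0,np.radians(float(sys.argv[4]))])).as_rotvec())/6,3))
E
python3 d.py 470.6 210.8 30 41.7
```

```text
[465.1 203.6 126.3] [-3.1403  0.004   0.7252] dp [ 0.231 -0.041  2.406]
turn [-0.012  0.038 -0.025]
```

Call:
play_rows:
  rows:
    - {"dp":[0.23,-0.04,0],"turn":[0,0.04,-0.025],"fingers":0}
    - {"dp":[0,0,0.5],"turn":[0,0,0],"fingers":0}
    - {"dp":[0,0,0.2],"turn":[0,0,0],"fingers":0}
    - {"dp":[0,0,0],"turn":[0,0,0],"fingers":0}
    - {"dp":[0,0,0],"turn":[0,0,0],"fingers":0}

```text
clock: 3.02
eef_pos: [472.8, 211.6, 100.2]
tcp_rot: [3.141, -0.005, 0.729]
contact_force: [0.6, 0.5, -0.7]
opening: 0.999
grasp_force: 0.0
```

```bash
python3 d.py 470.6 210.8 30 41.7
```

```text
[472.8 211.6 100.2] [ 3.1414 -0.0048  0.7292] dp [-0.062 -0.022  1.755]
turn [ 0.001 -0.045  0.013]
```

Call:
play_rows:
  rows:
    - {"dp":[0,0,0],"turn":[0,0,0],"fingers":0}
    - {"dp":[0,0,0],"turn":[0,0,0],"fingers":0}
    - {"dp":[0,0,0],"turn":[0,0,0],"fingers":0}

```text
clock: 3.27
eef_pos: [472.8, 211.6, 100.1]
tcp_rot: [3.141, -0.005, 0.73]
contact_force: [-0.4, -0.4, -0.5]
opening: 1.001
grasp_force: 0.0
```

```bash
python3 d.py 470.6 210.8 29 41.7
```

```text
[472.8 211.6 100.1] [ 3.1412 -0.0053  0.7295] dp [-0.064 -0.021  1.777]
turn [ 0.003 -0.051  0.017]
```

Call:
play_rows:
  rows:
    - {"dp":[-0.063,-0.02,0],"turn":[0,-0.05,0.015],"fingers":0}
    - {"dp":[0,0,0.6],"turn":[0,0,0],"fingers":0}
    - {"dp":[0,0,0.6],"turn":[0,0,0],"fingers":0}
    - {"dp":[0,0,0.4],"turn":[0,0,0],"fingers":0}
    - {"dp":[0,0,0.15],"turn":[0,0,0],"fingers":0}

```text
clock: 3.68
eef_pos: [468.5, 209.8, 27.4]
tcp_rot: [-3.141, 0.004, 0.728]
contact_force: [-1.1, -0.0, 0.9]
opening: 0.999
grasp_force: 0.0
```

Call:
play_rows:
  rows:
    - {"dp":[0,0,0],"turn":[0,0,0],"fingers":0}
    - {"dp":[0,0,0],"turn":[0,0,0],"fingers":0}
    - {"dp":[0,0,0],"turn":[0,0,0],"fingers":0}
    - {"dp":[0,0,0],"turn":[0,0,0],"fingers":0}

```text
clock: 4.02
eef_pos: [470.6, 210.7, 30.3]
tcp_rot: [3.141, -0.001, 0.728]
contact_force: [-0.5, 0.4, 0.1]
opening: 1.004
grasp_force: 0.0
```

```bash
python3 d.py 470.6 210.8 29 41.7; python3 - <<'E'
from h import *
g=grab('side','pics/tmp.png');s=g["pixels"][:,:,::-1]
grab('top','pics/tmp2.png')
cv2.imwrite('pics/g1.png',cv2.resize(s[110:220,240:360],None,fx=5,fy=5,interpolation=cv2.INTER_CUBIC))
E
```

```text
[470.6 210.7  30.3] [ 3.141e+00 -7.000e-04  7.282e-01] dp [ 0.    -0.002  0.033]
turn [ 0.005 -0.006  0.004]
```

View pics/g1.png

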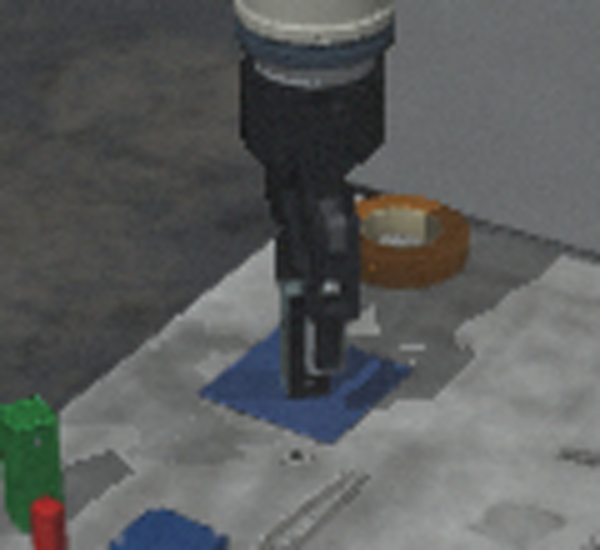

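The picture shows the near finger at crop (330,300), standing in front of the cell's black plate, with the clear sliver free at (290,330). The fingers straddle the black sides. Closing now.

Call:
play_rows:
  rows:
    - {"dp":[0,0,0],"turn":[0,0,0],"fingers":0.5}
    - {"dp":[0,0,0],"turn":[0,0,0],"fingers":0.7}
    - {"dp":[0,0,0],"turn":[0,0,0],"fingers":1}
    - {"dp":[0,0,0],"turn":[0,0,0],"fingers":1}
    - {"dp":[0,0,0],"turn":[0,0,0],"fingers":1}
  force: 35

```text
clock: 4.53
eef_pos: [469.9, 210.4, 29.3]
tcp_rot: [-3.142, 0.001, 0.728]
contact_force: [0.9, -0.1, 3.0]
opening: 0.301
grasp_force: 18.5
```

Call:
play_rows:
  rows:
    - {"dp":[0,0,0],"turn":[0,0,0],"fingers":1}
    - {"dp":[0,0,0],"turn":[0,0,0],"fingers":1}
    - {"dp":[0,0,0],"turn":[0,0,0],"fingers":1}
    - {"dp":[0,0,0],"turn":[0,0,0],"fingers":1}
    - {"dp":[0,0,0],"turn":[0,0,0],"fingers":1}

```text
clock: 4.95
eef_pos: [469.9, 210.4, 29.3]
tcp_rot: [3.142, 0.001, 0.728]
contact_force: [-0.3, -0.5, 2.9]
opening: 0.301
grasp_force: 38.1
```

Call:
play_rows:
  rows:
    - {"dp":[0,0,-0.3],"turn":[0,0,0],"fingers":1}
    - {"dp":[0,0,-0.6],"turn":[0,0,0],"fingers":1}
    - {"dp":[0,0,-0.8],"turn":[0,0,0],"fingers":1}
    - {"dp":[0,0,-0.8],"turn":[0,0,0],"fingers":1}
    - {"dp":[0,0,-0.6],"turn":[0,0,0],"fingers":1}

```text
clock: 5.37
eef_pos: [470.2, 210.6, 155.3]
tcp_rot: [3.141, 0.0, 0.728]
contact_force: [1.6, -0.1, -0.9]
opening: 0.299
grasp_force: 37.8
```

Call:
play_rows:
  rows:
    - {"dp":[0,0,0],"turn":[0,0,-0.7],"fingers":1}
    - {"dp":[0,0,0],"turn":[0,0,-0.8],"fingers":1}
    - {"dp":[0,0,0],"turn":[0,0,-0.8],"fingers":1}
    - {"dp":[0,0,0],"turn":[0,0,-0.8],"fingers":1}
    - {"dp":[0,0,0],"turn":[0,0,-0.8],"fingers":1}

```text
clock: 5.78
eef_pos: [469.7, 210.4, 153.1]
tcp_rot: [-3.141, 0.001, 1.141]
contact_force: [-0.0, 0.1, -1.8]
opening: 0.301
grasp_force: 37.8
```

Call:
play_rows:
  rows:
    - {"dp":[0,0,0],"turn":[0,0,-0.8],"fingers":1}
    - {"dp":[0,0,0],"turn":[0,0,-0.8],"fingers":1}
    - {"dp":[0,0,0],"turn":[0,0,-0.8],"fingers":1}
    - {"dp":[0,0,0],"turn":[0,0,-0.8],"fingers":1}
    - {"dp":[0,0,0],"turn":[0,0,-0.6],"fingers":1}

```text
clock: 6.2
eef_pos: [469.7, 210.4, 152.9]
tcp_rot: [-3.14, 0.001, 1.539]
contact_force: [-0.2, -0.7, -0.8]
opening: 0.302
grasp_force: 37.8
```

Call:
play_rows:
  rows:
    - {"dp":[0,0,0],"turn":[0,0,0],"fingers":1}
    - {"dp":[0,0,0],"turn":[0,0,0],"fingers":1}
    - {"dp":[0,0,0],"turn":[0,0,0],"fingers":1}

```text
clock: 6.45
eef_pos: [469.9, 210.4, 153.1]
tcp_rot: [-3.141, 0.001, 1.532]
contact_force: [-0.5, 0.4, -1.1]
opening: 0.304
grasp_force: 37.8
```

```bash
python3 d.py 526.6 -93.5 150 88.2
```

```text
[469.9 210.4 153.1] [-3.1406e+00  8.0000e-04  1.5324e+00] dp [-7.538  1.709  0.082]
turn [-0.01   0.008 -0.067]
```

Call:
play_rows:
  rows:
    - {"dp":[-0.4,0.09,0],"turn":[0,0,-0.067],"fingers":1}
    - {"dp":[-0.7,0.16,0],"turn":[0,0,0],"fingers":1}
    - {"dp":[-0.85,0.193,0],"turn":[0,0,0],"fingers":1}
    - {"dp":[-0.85,0.193,0],"turn":[0,0,0],"fingers":1}
    - {"dp":[-0.85,0.193,0],"turn":[0,0,0],"fingers":1}

```text
clock: 6.87
eef_pos: [498.8, 62.2, 153.4]
tcp_rot: [-3.141, 0.001, 1.541]
contact_force: [0.9, -0.3, -0.5]
opening: 0.299
grasp_force: 37.8
```

Call:
play_rows:
  rows:
    - {"dp":[-0.85,0.193,0],"turn":[0,0,0],"fingers":1}
    - {"dp":[-0.85,0.193,0],"turn":[0,0,0],"fingers":1}
    - {"dp":[-0.85,0.193,0],"turn":[0,0,0],"fingers":1}
    - {"dp":[-0.85,0.193,0],"turn":[0,0,0],"fingers":1}
    - {"dp":[-0.34,0.077,0],"turn":[0,0,0],"fingers":1}

```text
clock: 7.28
eef_pos: [529.1, -90.6, 153.6]
tcp_rot: [3.141, 0.002, 1.538]
contact_force: [-0.1, -0.6, -1.3]
opening: 0.299
grasp_force: 37.8
```

Call:
play_rows:
  rows:
    - {"dp":[-0.15,0.03,0],"turn":[0,0,0],"fingers":1}
    - {"dp":[0,0,0],"turn":[0,0,0],"fingers":1}
    - {"dp":[0,0,0],"turn":[0,0,0],"fingers":1}
    - {"dp":[0,0,0],"turn":[0,0,0],"fingers":1}
    - {"dp":[0,0,0],"turn":[0,0,0],"fingers":1}

```text
clock: 7.7
eef_pos: [529.1, -91.7, 153.4]
tcp_rot: [-3.141, 0.0, 1.543]
contact_force: [-1.2, 0.5, -1.5]
opening: 0.3
grasp_force: 37.8
```

```bash
python3 d.py 526.6 -93.5 66 88.17
```

```text
[529.1 -91.7 153.4] [-3.1405e+00  5.0000e-04  1.5429e+00] dp [-0.047 -0.059  2.185]
turn [-0.01   0.004  0.039]
```

Call:
play_rows:
  rows:
    - {"dp":[-0.047,-0.059,0.3],"turn":[0,0,0.039],"fingers":1}
    - {"dp":[0,0,0.6],"turn":[0,0,0],"fingers":1}
    - {"dp":[0,0,0.6],"turn":[0,0,0],"fingers":1}
    - {"dp":[0,0,0.5],"turn":[0,0,0],"fingers":1}
    - {"dp":[0,0,0.25],"turn":[0,0,0],"fingers":1}

```text
clock: 8.12
eef_pos: [525.5, -93.6, 61.4]
tcp_rot: [-3.138, 0.0, 1.539]
contact_force: [-0.7, 0.3, -0.8]
opening: 0.298
grasp_force: 37.8
```

Call:
play_rows:
  rows:
    - {"dp":[0,0,0],"turn":[0,0,0],"fingers":1}
    - {"dp":[0,0,0],"turn":[0,0,0],"fingers":1}
    - {"dp":[0,0,0],"turn":[0,0,0],"fingers":1}
    - {"dp":[0,0,0],"turn":[0,0,0],"fingers":1}

```text
clock: 8.45
eef_pos: [527.8, -94.9, 64.7]
tcp_rot: [3.14, 0.001, 1.538]
contact_force: [0.1, 0.5, -0.8]
opening: 0.301
grasp_force: 37.8
```

```bash
python3 d.py 526.6 -93.5 66 88.17; python3 - <<'E'
from h import *
from fit import fr
s=grab('side','pics/tmp.png')["pixels"][:,:,::-1]
t=grab('top','pics/tmp2.png')["pixels"][:,:,::-1]
q=np.load('est.npy')[0];F=fr(*q);p=r.sense()['eef_pos'];foot=p[2]-26.3
C=fr(p[0],p[1],np.radians(88.17))
def im(n,img,u0,v0,w,h,k):
    raw=cv2.resize(img[v0:v0+h,u0:u0+w],None,fx=k,fy=k,interpolation=cv2.INTER_CUBIC)
    for f,a,z,c in((F,28,30,(0,0,255)),(F,14,30,(0,255,0)),(C,13,foot,(0,255,255))):
        P=[((proj(n,f((i*a,j*a,z)))-[u0,v0]+.5)*k).round().astype(int) for i,j in((1,1),(1,-1),(-1,-1),(-1,1))]
        cv2.polylines(raw,[np.array(P)],True,c,1)
    return raw
a=im('side',s,220,200,80,85,7)
raw=cv2.resize(s[225:275,230:275],None,fx=5,fy=5,interpolation=cv2.INTER_CUBIC)
b=np.zeros((595,225,3),np.uint8);b[:250]=raw
b[270:270+225]=im('top',t,295,195,45,45,5)
cv2.imwrite('pics/i1.png',np.hstack([a,b]))
E
```

```text
[527.8 -94.9  64.7] [3.1402e+00 1.0000e-03 1.5377e+00] dp [ 0.034 -0.032 -0.032]
turn [ 0.013  0.01  -0.011]
```

View pics/i1.png

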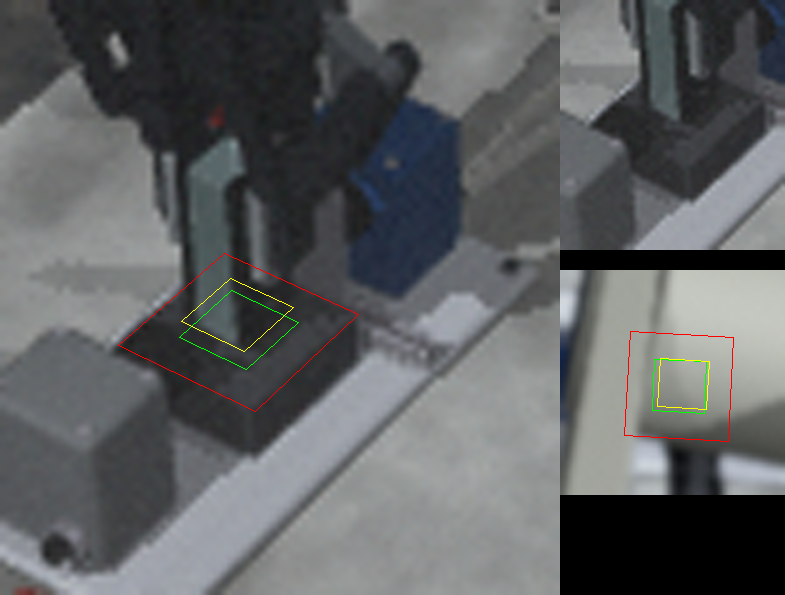

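The side view shows the cell's clear face, crop x=190–240, centred on the predicted outline and above the hole, facing the receiver. I trim the small offset and lower gently.

Call:
play_rows:
  rows:
    - {"dp":[0.034,-0.032,0],"turn":[0.013,0.01,-0.011],"fingers":1}
    - {"dp":[0,0,0.1],"turn":[0,0,0],"fingers":1}
    - {"dp":[0,0,0.05],"turn":[0,0,0],"fingers":1}
    - {"dp":[0,0,0],"turn":[0,0,0],"fingers":1}
    - {"dp":[0,0,0],"turn":[0,0,0],"fingers":1}

```text
clock: 8.97
eef_pos: [525.4, -93.5, 57.2]
tcp_rot: [-3.139, -0.0, 1.539]
contact_force: [-0.2, -0.1, -0.7]
opening: 0.295
grasp_force: 37.8
```

Call:
play_rows:
  rows:
    - {"dp":[0,0,0.05],"turn":[0,0,0],"fingers":1}
    - {"dp":[0,0,0.05],"turn":[0,0,0],"fingers":1}
    - {"dp":[0,0,0.05],"turn":[0,0,0],"fingers":1}
    - {"dp":[0,0,0],"turn":[0,0,0],"fingers":1}
    - {"dp":[0,0,0],"turn":[0,0,0],"fingers":1}

```text
clock: 9.38
eef_pos: [525.5, -93.4, 51.2]
tcp_rot: [-3.139, -0.0, 1.539]
contact_force: [0.1, -0.1, -0.2]
opening: 0.3
grasp_force: 37.8
```

```bash
python3 d.py 526.6 -93.5 38.3 88.17
```

```text
[525.5 -93.4  51.2] [-3.1391e+00 -4.0000e-04  1.5387e+00] dp [-0.001  0.029  0.323]
turn [-0.024 -0.004 -0.002]
```

The foot is about 5 mm inside the mouth with no force. Continuing down.

Call:
play_rows:
  rows:
    - {"dp":[0,0,0.08],"turn":[0,0,0],"fingers":1}
    - {"dp":[0,0,0.08],"turn":[0,0,0],"fingers":1}
    - {"dp":[0,0,0.08],"turn":[0,0,0],"fingers":1}
    - {"dp":[0,0,0],"turn":[0,0,0],"fingers":1}
    - {"dp":[0,0,0],"turn":[0,0,0],"fingers":1}

```text
clock: 9.8
eef_pos: [525.4, -93.4, 41.5]
tcp_rot: [-3.139, -0.0, 1.539]
contact_force: [0.1, 1.1, -1.6]
opening: 0.296
grasp_force: 37.8
```

Call:
play_rows:
  rows:
    - {"dp":[0,0,0.04],"turn":[0,0,0],"fingers":1}
    - {"dp":[0,0,0.04],"turn":[0,0,0],"fingers":1}
    - {"dp":[0,0,0.02],"turn":[0,0,0],"fingers":1}
    - {"dp":[0,0,0],"turn":[0,0,0],"fingers":1}
    - {"dp":[0,0,0],"turn":[0,0,0],"fingers":1}

```text
clock: 10.22
eef_pos: [525.7, -93.5, 38.3]
tcp_rot: [-3.14, -0.0, 1.539]
contact_force: [-1.9, 0.2, 5.6]
opening: 0.299
grasp_force: 38.7
```

It is on the floor at TCP z=38.3, with 5.6 N of contact. Release and lift.

Call:
play_rows:
  rows:
    - {"dp":[0,0,0],"turn":[0,0,0],"fingers":0.6}
    - {"dp":[0,0,0],"turn":[0,0,0],"fingers":0.45}
    - {"dp":[0,0,0],"turn":[0,0,0],"fingers":0.35}
    - {"dp":[0,0,0],"turn":[0,0,0],"fingers":0.35}
    - {"dp":[0,0,0],"turn":[0,0,0],"fingers":0.35}

```text
clock: 10.63
eef_pos: [525.6, -93.5, 37.8]
tcp_rot: [-3.139, -0.0, 1.539]
contact_force: [-0.5, -0.3, 0.3]
opening: 0.648
grasp_force: 0.0
```

Call:
play_rows:
  rows:
    - {"dp":[0,0,-0.3],"turn":[0,0,0],"fingers":0.35}
    - {"dp":[0,0,-0.6],"turn":[0,0,0],"fingers":0.35}
    - {"dp":[0,0,-0.8],"turn":[0,0,0],"fingers":0.35}
    - {"dp":[0,0,-0.8],"turn":[0,0,0],"fingers":0.35}
    - {"dp":[0,0,-0.5],"turn":[0,0,0],"fingers":0.35}

```text
clock: 11.05
eef_pos: [526.9, -93.7, 161.6]
tcp_rot: [3.141, 0.0, 1.539]
contact_force: [1.5, -0.4, -0.5]
opening: 0.65
grasp_force: 0.0
```

Call:
play_rows:
  rows:
    - {"dp":[0,0,0],"turn":[0,0,0],"fingers":0.35}
    - {"dp":[0,0,0],"turn":[0,0,0],"fingers":0.35}
    - {"dp":[0,0,0],"turn":[0,0,0],"fingers":0.35}

```text
clock: 11.3
eef_pos: [525.4, -93.4, 157.8]
tcp_rot: [-3.139, -0.0, 1.539]
contact_force: [0.2, -0.4, 0.3]
opening: 0.649
grasp_force: 0.0
```

```bash
python3 d.py 485.9 -50.2 158 88.17; python3 - <<'E'
from h import *
s=grab('side','pics/tmp.png')["pixels"][:,:,::-1]
cv2.imwrite('pics/p1.png',cv2.resize(s[185:295,205:315],None,fx=5,fy=5,interpolation=cv2.INTER_CUBIC))
E
```

```text
[525.4 -93.4 157.8] [-3.1392e+00 -4.0000e-04  1.5387e+00] dp [ 1.048 -1.021 -0.003]
turn [-0.023 -0.004 -0.002]
```

View pics/p1.png

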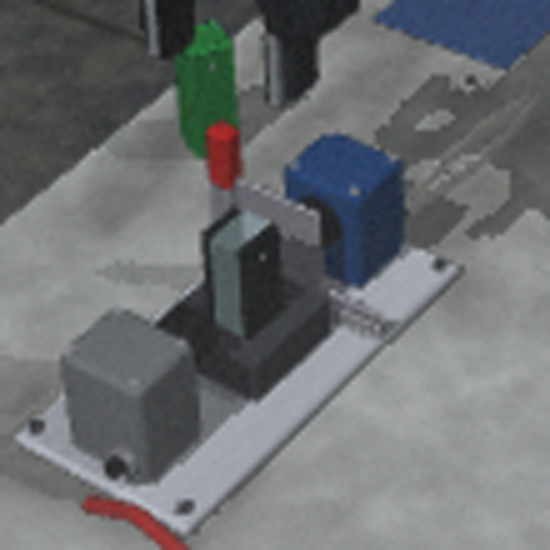

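The cell stands seated and upright at crop (242,275), with its clear face to the receiver. The red tab is at (223,155) with the shutter still shut. Next I grip the tab across its y sides, so turn the tool by 90° over the tab.

Call:
play_rows:
  rows:
    - {"dp":[0.35,-0.34,0],"turn":[0,0,0.6],"fingers":0.35}
    - {"dp":[0.35,-0.34,0],"turn":[0,0,0.9],"fingers":0.35}
    - {"dp":[0.3,-0.35,0],"turn":[0,0,0.9],"fingers":0.35}
    - {"dp":[0,0,0],"turn":[0,0,0.9],"fingers":0.35}
    - {"dp":[0,0,0],"turn":[0,0,0.9],"fingers":0.35}
  force: 25

```text
clock: 11.77
eef_pos: [487.3, -48.6, 156.6]
tcp_rot: [-3.137, 0.002, 1.095]
contact_force: [0.2, -0.5, -0.4]
opening: 0.653
grasp_force: 0.0
```

Call:
play_rows:
  rows:
    - {"dp":[0,0,0],"turn":[0,0,0.9],"fingers":0.35}
    - {"dp":[0,0,0],"turn":[0,0,0.9],"fingers":0.35}
    - {"dp":[0,0,0],"turn":[0,0,0.9],"fingers":0.35}
    - {"dp":[0,0,0],"turn":[0,0,0.9],"fingers":0.35}
    - {"dp":[0,0,0],"turn":[0,0,0.9],"fingers":0.35}

```text
clock: 12.18
eef_pos: [488.0, -49.3, 156.6]
tcp_rot: [-3.138, 0.004, 0.623]
contact_force: [-0.4, -0.5, 0.2]
opening: 0.648
grasp_force: 0.0
```

Call:
play_rows:
  rows:
    - {"dp":[0,0,0],"turn":[0,0,0.9],"fingers":0.35}
    - {"dp":[0,0,0],"turn":[0,0,0.9],"fingers":0.35}
    - {"dp":[0,0,0],"turn":[0,0,0.9],"fingers":0.35}
    - {"dp":[0,0,0],"turn":[0,0,0.9],"fingers":0.35}
    - {"dp":[0,0,0],"turn":[0,0,0.9],"fingers":0.35}

```text
clock: 12.6
eef_pos: [488.0, -49.3, 156.6]
tcp_rot: [-3.14, 0.005, 0.152]
contact_force: [-0.1, 0.2, 0.0]
opening: 0.646
grasp_force: 0.0
```

Call:
play_rows:
  rows:
    - {"dp":[0,0,0],"turn":[0,0,0.9],"fingers":0.35}
    - {"dp":[0,0,0],"turn":[0,0,0.9],"fingers":0.35}
    - {"dp":[0,0,0],"turn":[0,0,0],"fingers":0.35}
    - {"dp":[0,0,0],"turn":[0,0,0],"fingers":0.35}
    - {"dp":[0,0,0],"turn":[0,0,0],"fingers":0.35}

```text
clock: 13.02
eef_pos: [488.6, -49.4, 157.3]
tcp_rot: [-3.141, 0.003, -0.029]
contact_force: [0.3, -0.3, 0.6]
opening: 0.65
grasp_force: 0.0
```

```bash
python3 d.py 485.6 -49.8 57 -1.83
```

```text
[488.6 -49.4 157.3] [-3.1412  0.0034 -0.0291] dp [-0.065  0.013  2.507]
turn [-0.004  0.033  0.028]
```

Call:
play_rows:
  rows:
    - {"dp":[-0.065,0.013,0.4],"turn":[0,0.033,0.028],"fingers":0.35}
    - {"dp":[0,0,0.6],"turn":[0,0,0],"fingers":0.35}
    - {"dp":[0,0,0.6],"turn":[0,0,0],"fingers":0.35}
    - {"dp":[0,0,0.5],"turn":[0,0,0],"fingers":0.35}
    - {"dp":[0,0,0.4],"turn":[0,0,0],"fingers":0.35}

```text
clock: 13.43
eef_pos: [485.6, -49.8, 56.3]
tcp_rot: [-3.141, 0.0, -0.033]
contact_force: [0.6, -0.4, -0.4]
opening: 0.648
grasp_force: 0.0
```

Call:
play_rows:
  rows:
    - {"dp":[0,0,0],"turn":[0,0,0],"fingers":0.35}
    - {"dp":[0,0,0],"turn":[0,0,0],"fingers":0.6}
    - {"dp":[0,0,0],"turn":[0,0,0],"fingers":0.75}
    - {"dp":[0,0,0],"turn":[0,0,0],"fingers":0.9}
    - {"dp":[0,0,0],"turn":[0,0,0],"fingers":0.9}
  force: 25

```text
clock: 13.85
eef_pos: [487.3, -50.2, 59.1]
tcp_rot: [3.141, -0.003, -0.034]
contact_force: [-1.6, -4.5, 3.7]
opening: 0.134
grasp_force: 28.9
```

Call:
play_rows:
  rows:
    - {"dp":[0,0,0],"turn":[0,0,0],"fingers":0.95}
    - {"dp":[0,0,0],"turn":[0,0,0],"fingers":0.95}
    - {"dp":[0,0,0],"turn":[0,0,0],"fingers":0.95}

```text
clock: 14.1
eef_pos: [487.3, -50.3, 59.1]
tcp_rot: [3.141, -0.003, -0.035]
contact_force: [-0.6, -4.1, 8.0]
opening: 0.134
grasp_force: 29.4
```

The tab is gripped (opening about 11.4 mm). Pull 30 mm toward -x.

Call:
play_rows:
  rows:
    - {"dp":[-0.1,0,0],"turn":[0,0,0],"fingers":0.95}
    - {"dp":[-0.15,0,0],"turn":[0,0,0],"fingers":0.95}
    - {"dp":[-0.15,0,0],"turn":[0,0,0],"fingers":0.95}
    - {"dp":[-0.15,0,0],"turn":[0,0,0],"fingers":0.95}
    - {"dp":[-0.15,0,0],"turn":[0,0,0],"fingers":0.95}

```text
clock: 14.52
eef_pos: [459.6, -49.1, 59.0]
tcp_rot: [3.142, -0.005, -0.035]
contact_force: [1.7, -2.2, 8.7]
opening: 0.135
grasp_force: 29.6
```

Call:
play_rows:
  rows:
    - {"dp":[-0.05,0,0],"turn":[0,0,0],"fingers":0.95}
    - {"dp":[0,0,0],"turn":[0,0,0],"fingers":0.95}
    - {"dp":[0,0,0],"turn":[0,0,0],"fingers":0.95}
    - {"dp":[0,0,0],"turn":[0,0,0],"fingers":0.95}

```text
clock: 14.85
eef_pos: [457.7, -49.0, 59.0]
tcp_rot: [-3.142, -0.004, -0.035]
contact_force: [0.8, -3.2, 9.2]
opening: 0.135
grasp_force: 29.7
```

Call:
play_rows:
  rows:
    - {"dp":[-0.03,0,0],"turn":[0,0,0],"fingers":0.95}
    - {"dp":[-0.03,0,0],"turn":[0,0,0],"fingers":0.95}
    - {"dp":[0,0,0],"turn":[0,0,0],"fingers":0.95}
    - {"dp":[0,0,0],"turn":[0,0,0],"fingers":0.95}

```text
clock: 15.18
eef_pos: [457.6, -49.1, 59.1]
tcp_rot: [3.141, -0.009, -0.035]
contact_force: [9.5, -1.9, -1.2]
opening: 0.134
grasp_force: 28.2
```

At the stop (9.5 N, no further travel). I ease back, release, lift and look.

Call:
play_rows:
  rows:
    - {"dp":[0.04,0,0],"turn":[0,0,0],"fingers":0.95}
    - {"dp":[0,0,0],"turn":[0,0,0],"fingers":0.7}
    - {"dp":[0,0,0],"turn":[0,0,0],"fingers":0.5}
    - {"dp":[0,0,0],"turn":[0,0,0],"fingers":0.4}
    - {"dp":[0,0,0],"turn":[0,0,0],"fingers":0.4}

```text
clock: 15.6
eef_pos: [455.0, -48.6, 57.7]
tcp_rot: [-3.141, -0.0, -0.035]
contact_force: [-0.7, -0.0, -0.0]
opening: 0.603
grasp_force: 0.0
```

Call:
play_rows:
  rows:
    - {"dp":[0,0,-0.3],"turn":[0,0,0],"fingers":0.4}
    - {"dp":[0,0,-0.7],"turn":[0,0,0],"fingers":0.4}
    - {"dp":[0,0,-0.9],"turn":[0,0,0],"fingers":0.4}
    - {"dp":[0,0,-0.9],"turn":[0,0,0],"fingers":0.4}
    - {"dp":[0,0,-0.5],"turn":[0,0,0],"fingers":0.4}

```text
clock: 16.02
eef_pos: [456.2, -48.9, 193.1]
tcp_rot: [-3.141, -0.004, -0.035]
contact_force: [1.3, -0.8, 0.8]
opening: 0.6
grasp_force: 0.0
```

Call:
play_rows:
  rows:
    - {"dp":[0,0,-0.3],"turn":[0,0,0],"fingers":0.4}
    - {"dp":[0,0,0],"turn":[0,0,0],"fingers":0.4}
    - {"dp":[0,0,0],"turn":[0,0,0],"fingers":0.4}
    - {"dp":[0,0,0],"turn":[0,0,0],"fingers":0.4}

```text
clock: 16.35
eef_pos: [454.6, -48.7, 200.7]
tcp_rot: [-3.141, 0.0, -0.035]
contact_force: [-0.4, -0.4, -0.8]
opening: 0.601
grasp_force: 0.0
```

```bash
python3 - <<'E'
from h import *
s=grab('side','pics/tmp.png')["pixels"][:,:,::-1]
cv2.imwrite('pics/f1.png',cv2.resize(s[185:295,205:315],None,fx=5,fy=5,interpolation=cv2.INTER_CUBIC))
# red tab top in side image: before/after expected
from fit import fr
F=fr(*np.load('est.npy')[0])
for o in(0,26,30): print(o,((proj('side',F((-42-o,42,90)))-[205,185])*5).round(0))
E
```

```text
0 [220. 127.]
26 [176. 109.]
30 [170. 106.]
```

View pics/f1.png

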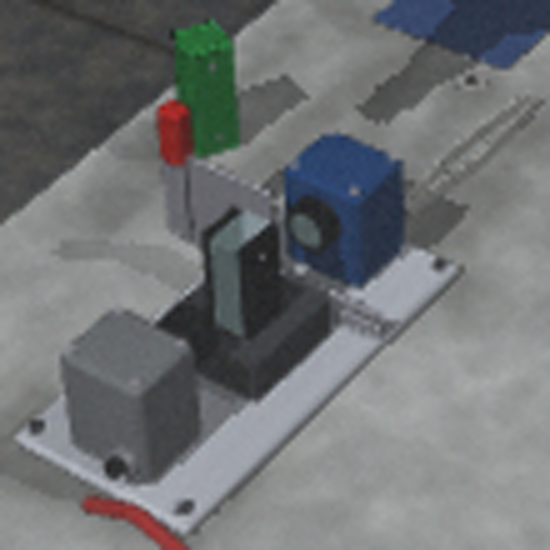

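The tab top is now at about (174,105), against a predicted (170,106) for fully open and (220,127) for shut. The lamp snout is uncovered and the cell still stands at (242,275). Handing in.

```bash
python3 -c "
from rig import r
print(r.sign_off())"
```

```text
the job is handed in; nothing more can be done
None
```

The window cell is seated upright in the holder with its clear faces toward the lamp and receiver, the shutter is open to its stop and released, and the job is handed in (no verdict was returned).

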